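Point out the uncapped sample tube and its lost cap

ROBOT

A 6-joint arm with a two-finger parallel gripper is mounted at the origin on the work surface. World frame = base frame: x ahead of the robot, y to its left, z up, the work surface at z = 0. Lengths are in mm, angles in rad, forces in N, time in s.
With the tool pointing down it reaches from about 300 to 775 mm from the base axis. Payload 14.6 kg.
Tool frame: the origin (TCP) lies at the very end of the fingers, on their centre line; the grasp point (between the pads) lies 19 mm behind it; z points along the fingers, y is the line along which they close (so a half turn about z gives the same grasp; the last joint's range is limited). The gripper opens to 94 mm and grips with 3 to 60 N. Pads are 16 mm wide; open, the fingers measure 119 mm over their backs; the gripper's body (75 mm by 177 mm) begins 78 mm behind the grasp point.
Start: joints at [-1.24, 0.3, 1.521, -0, 1.321, -0.067], TCP at [213.057, -507.046, 205.446] pointing down, gripper open.
Joint ranges: [-3.03, 3.03], [-0.79, 2.21], [0.23, 2.52], [-1.04, 4.18], [0, 3.07], [-2.55, 2.55]. Speed limits (rad/s): [2.22, 2.22, 2.57, 3.14, 3.14, 3.14].

INTERFACE

Orientations are given as [roll, pitch, yaw] about the fixed x, y, z axes, in that order (R = Rz(yaw) Ry(pitch) Rx(roll)).
In Python, from cell import manip, eyes, ticket gives the robot as it stands. The module is installed in compiled form; this text tells all that it offers.
- The arm moves only by the tool arm_command, never from a script. Its argument "plan" is a list of rows, each a list of 5 numbers: the opening, from -1 (shut) to 1 (fully open), then the shift along the tool's x, y, z in m, then the turn about the tool's z in rad. In form: [[jaw, dx, dy, dz, roll], ...]. A call has 1 to 20 rows; each row shifts and turns the commanded pose from where the row before left it, along the tool's axes as they then stand; what a row does not reach is not made up. A row lasts 1/8 s, in which the tool goes at most 62.5 mm and 10.7 degrees, less where a joint would pass 70% of its speed; a pose out of reach is approached as far as the arm can. A call is refused whole if a number of a shift passes 0.0625 or a number of a turn 0.188, either way. A call with a gripper value outside its range is refused whole. The fingers move at their own pace and stop on an object; "newtons" is the grip in N (left out, the last holds). Time passes only in rows, so rows that do not move let the fingers close. It gives the time, the measured TCP pose, the force, the opening and the grip force at its end, in the units of the state.
- manip.read_state(): the state, without advancing time (a new reading comes with each control period).
- eyes.camera(name): name is "scene" or "top" or "wrist"; returns a dict with "img" (480x640x3 uint8, blue, green, red), "z_map" (480x640 float32, mm along the optical axis (not along the pixel's ray), 0 where there is no reading), "fx", "fy", "cx", "cy" (pixels), "eye" and "orientation" of the camera in the world. Camera axes: x right, y down, z forward; pixel columns grow to the right and rows downward; lengths in mm; the calibration is good to about 2 mm. The wrist camera is an equidistant fisheye: a pixel r from the principal point sees the ray r / f radians off the axis. A picture is of the moment at which its call begins.
- ticket.sign_off(): hands the job in; it is judged then, once.
The state is a dict: "clock": time; "joints": joint angles; "qd": joint speeds; "effort": joint torques, N m; "eef_pos": TCP position; "eef_rot": TCP orientation; "wrist_force": force on the tool from outside, world axes, zero at the start; "moment": the same for the moment, N m; "finger_gap": finger opening in mm; "finger_force": force on a finger pad.
Only numpy, scipy, OpenCV 4.12 (cv2) and the standard library are available. Lean on these libraries where they do the work, as an engineer would, in place of code of your own. Each camera call takes 0.05 s, during which the arm holds its last target. There are 200 camera calls.

TASK

One of the six tubes in the white rack has lost its screw cap, and the cap is lying in the steel tray: show a colleague both, touching nothing. First hold the fingertips straight above the open tube's mouth, within about 4 cm of it, for two seconds; then do the same straight above the lost cap (ribbed, like the caps in the rack) and finish still pointing at it. Do not touch or move anything, keep well above the rest on the way, and do not point closely at any other tube or piece.

Things in the scene. Friction and masses are not known exactly. Their poses are not given: they have to be found in the camera images.
- rack: white foam tube rack, fixed, 123 x 175 x 60 mm high (x, y, z), 2 rows (along x) of 3 square wells, 33 mm wide, 52 mm apart centre to centre; origin at the centre of its underside, z up. All six wells hold a tube; the tubes reach to about 125 mm above the bench
- open_tube: the tube that has lost its cap: white plastic, 30 mm outside diameter, 112 mm tall, open mouth 25 mm wide, standing loosely in one well of the rack; origin at the centre of its underside (8 mm above the bench), z up
- open_mouth (a point): centre of the open tube's mouth, level with its rim, 120 mm above the bench; z up
- tube1: closed tube of the same kind, standing loosely in the rack: white, 30 mm diameter, paper label, blue ribbed screw cap 35 mm in diameter on top, 117 mm tall with the cap; origin at the centre of its underside (8 mm above the bench), z up
- tube2: closed tube of the same kind, standing loosely in the rack: white, 30 mm diameter, paper label, blue ribbed screw cap 35 mm in diameter on top, 117 mm tall with the cap; origin at the centre of its underside (8 mm above the bench), z up
- tube3: closed tube of the same kind, standing loosely in the rack: white, 30 mm diameter, paper label, blue ribbed screw cap 35 mm in diameter on top, 117 mm tall with the cap; origin at the centre of its underside (8 mm above the bench), z up
- tube4: closed tube of the same kind, standing loosely in the rack: white, 30 mm diameter, paper label, blue ribbed screw cap 35 mm in diameter on top, 117 mm tall with the cap; origin at the centre of its underside (8 mm above the bench), z up
- tube5: closed tube of the same kind, standing loosely in the rack: white, 30 mm diameter, paper label, blue ribbed screw cap 35 mm in diameter on top, 117 mm tall with the cap; origin at the centre of its underside (8 mm above the bench), z up
- tray: shallow steel tray, fixed, 200 x 220 mm, rim 14 mm high, floor 4 mm thick; it lies on the other side of the bench from the rack (either may be on the left) and holds four loose pieces, each blue on top; origin at the centre of its underside, z up
- cap: the lost screw cap: blue ribbed plastic, 35 mm in diameter, 22 mm high, the same as the caps in the rack, standing top upward on the tray's floor; origin at the centre of its underside, z up
- cap_top (a point): centre of the top face of the lost cap, 26 mm above the bench; z up
- jar_lid: flat blue jar lid on the tray, 64 mm in diameter, 12 mm high; origin at the centre of its underside, z up
- vial: small amber vial with a blue cap 22 mm wide, upright on the tray, 25 mm in diameter, 50 mm high; origin at the centre of its underside, z up
- cuvette_box: flat rectangular blue box on the tray, 55 x 30 mm (x, y), 18 mm high; origin at the centre of its underside, z up
Not all that is in view belongs to the job. What is shaped like the open_tube but orange is not meant.

How it is judged (in metres and radians):
On the way, in this order (a step that is already met when the one before it is completed fails the run):
1. the fingertips dwell just above the mouth of the uncapped tube (horizontal distance between the grasp point and open_mouth below 0.018 m and z of the grasp point in the frame of open_mouth between 0.015 and 0.07 m), for 1.5 s.
2. the fingertips dwell just above the lost cap (horizontal distance between the grasp point and cap_top below 0.018 m and z of the grasp point in the frame of cap_top between 0.015 and 0.07 m), for 1.5 s.
At the end, for the whole second after the job is handed in: The point between the fingertips is still straight above the lost cap (within 18 mm of its centre sideways, the tips clear of it and at most about 50 mm up), and every tube and tray piece is within 8 mm of where it began (all of step 2 and distance of each of open_tube, tube1, tube2, tube3, tube4, tube5, cap, jar_lid, vial, cuvette_box from where it was at the start of the episode below 0.008 m); the robot touches nothing.
It fails at once if the robot touches something (contact force between any of the fingers, the arm and anything else above 0.3 N).
It fails at once if something is pushed out of its place or lifted (distance of any of open_tube, tube1, tube2, tube3, tube4, tube5, cap, jar_lid, vial, cuvette_box from where it was at the start of the episode above 0.012 m).
It fails at once if the fingertips point closely at the wrong thing (straight over another tube or tray piece, less than about 25 mm above it) ((horizontal distance between the grasp point and tube1 below 0.012 m and z of the grasp point in the frame of tube1 below 0.16 m) or (horizontal distance between the grasp point and tube2 below 0.012 m and z of the grasp point in the frame of tube2 below 0.16 m) or (horizontal distance between the grasp point and tube3 below 0.012 m and z of the grasp point in the frame of tube3 below 0.16 m) or (horizontal distance between the grasp point and tube4 below 0.012 m and z of the grasp point in the frame of tube4 below 0.16 m) or (horizontal distance between the grasp point and tube5 below 0.012 m and z of the grasp point in the frame of tube5 below 0.16 m) or (horizontal distance between the grasp point and jar_lid below 0.012 m and z of the grasp point in the frame of jar_lid below 0.055 m) or (horizontal distance between the grasp point and vial below 0.012 m and z of the grasp point in the frame of vial below 0.093 m) or (horizontal distance between the grasp point and cuvette_box below 0.012 m and z of the grasp point in the frame of cuvette_box below 0.061 m)).
It also fails if it takes over 48 s, if anything falls off the work surface, if the arm or the gripper's body presses on something with over 40 N, if the wrist force passes 120 N, or if a joint passes its speed limit or range.

## Working session

There is one attempt and no reset: what is moved stays moved. The work goes in short steps, Python scripts to look and compute and a tool call to move; the robot and the scene stay as the last step left them, time stands still between calls to the robot, and variables do not carry over. Pictures are saved under pics/ and viewed, at most 10 in all, crops included, and the job is handed in when it is done.

Besides the shell and the picture viewer there is one more tool, called after "Request:" as a command line: name --pt "numbers of a row" for each row, then --argument value for the rest. arm_command: Moves the arm, as the interface text tells. Its arguments: {"type":"object","properties":{"plan":{"type":"array"},"newtons":{"type":"number"}},"required":["plan"]}

```bash
mkdir -p pics; python3 - <<'E'
from cell import manip, eyes
import cv2, numpy as np, pickle
s=manip.read_state(); print(s['clock'],s['eef_pos'],s['eef_rot'],s['finger_gap'])
for n in('top','scene'):
    c=eyes.camera(n); pickle.dump(c,open(n+'.pkl','wb')); cv2.imwrite(f'pics/{n}.png',c['img'])
    print(n,c['fx'],c['fy'],c['cx'],c['cy'],c['eye'],c['orientation'])
E
```

```text
0.0 [ 212.96875777 -506.79160531  204.88448024] [-3.14040251e+00 -7.75533125e-05  3.97797084e-01] 93.96206369984806
top 557.1835610085143 557.1835610085143 315.8599063808165 248.0833618202445 [ 490.24960999    1.57648842 1036.08257191] [-3.0906296  -0.01356667 -1.56462857]
scene 516.5265429601018 516.5265429601018 314.68323953783994 235.27219426195705 [951.1909967  134.52241136 704.93791632] [-2.53026859 -0.01269143  1.85970261]
```

View pics/top.png

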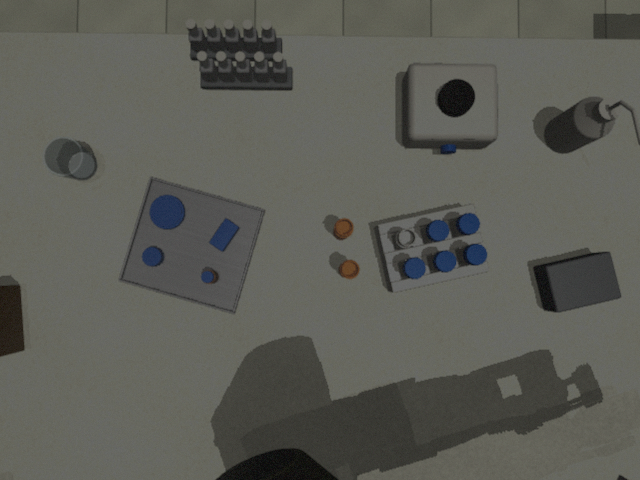

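View pics/scene.png

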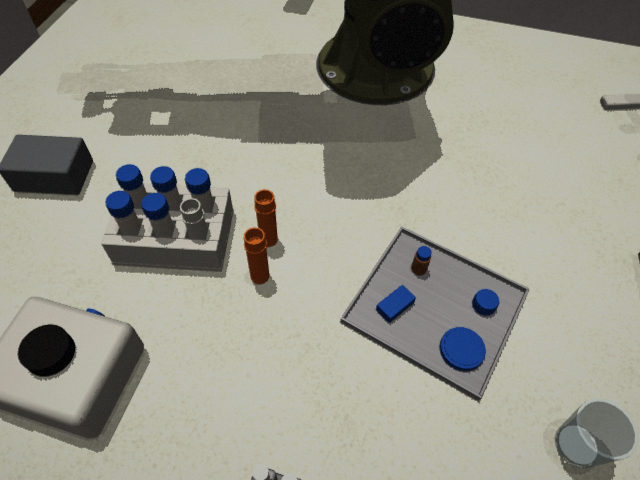

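The top view shows the open tube's mouth at about (404,238), blue tube caps around it in the rack, and two orange tubes at (344,229) and (349,269) that don't count. In the tray, the ribbed cap is at about (152,256), the lid at (167,212), the box at (224,235) and the amber vial at (209,275). The scene view agrees: mouth (192,207), lost cap (486,301), vial (422,254).

```bash
cat > h.py <<'E'
import numpy as np, cv2, pickle
from scipy.spatial.transform import Rotation as R
def plane(c,uv,z):
    d=R.from_euler('xyz',c['orientation']).apply([(uv[0]-c['cx'])/c['fx'],(uv[1]-c['cy'])/c['fy'],1.])
    return c['eye']+d*(z-c['eye'][2])/d[2]
def proj(c,p):
    q=R.from_euler('xyz',c['orientation']).inv().apply(np.array(p)-c['eye']); return [c['cx']+c['fx']*q[0]/q[2],c['cy']+c['fy']*q[1]/q[2]]
def blobs(c,lo=20):
    hsv=cv2.cvtColor(c['img'],cv2.COLOR_BGR2HSV); m=cv2.inRange(hsv,(105,130,60),(130,255,255))
    n,l,s,ce=cv2.connectedComponentsWithStats(m); return [(ce[i],s[i,4],s[i,2:4]) for i in range(1,n) if s[i,4]>lo]
E
python3 - <<'E'
from h import *
for n in('top','scene'):
    c=pickle.load(open(n+'.pkl','rb')); print(n)
    for ce,a,wh in blobs(c,60):
        print(ce.round(),a,wh, [plane(c,ce,z).round()[:2] for z in (26,125)], 'depth',c['z_map'][int(ce[1]),int(ce[0])])
t=pickle.load(open('top.pkl','rb')); s=pickle.load(open('scene.pkl','rb'))
print('tcp px',proj(t,[213,-507,205]))
# mouth ring: bright pixels in local window of each view
for c,n,(x0,y0,x1,y1) in((t,'top',(390,224,420,252)),(s,'scene',(170,190,215,225))):
    im=c['img'][y0:y1,x0:x1]; cv2.imwrite(f'pics/m_{n}.png',cv2.resize(im,None,fx=10,fy=10,interpolation=cv2.INTER_NEAREST))
print(plane(t,(404,238),120),plane(s,(192,207),120))
im=np.hstack([cv2.imread('pics/m_top.png')[:280,:300],cv2.imread('pics/m_scene.png')[:280,:450]]); cv2.imwrite('pics/m.png',im)
E
```

```text
top
[449. 147.] 66 [12  7] [array([ 729., -256.]), array([ 705., -231.])] depth 999.1347
[167. 212.] 846 [34 33] [array([606., 260.]), array([595., 234.])] depth 1019.6103
[469. 223.] 321 [21 20] [array([ 589., -291.]), array([ 579., -262.])] depth 914.3136
[223. 234.] 402 [26 31] [array([565., 156.]), array([558., 141.])] depth 1012.66327
[438. 230.] 324 [21 21] [array([ 576., -235.]), array([ 568., -212.])] depth 915.808
[476. 254.] 322 [20 21] [array([ 533., -304.]), array([ 529., -274.])] depth 914.6243
[151. 256.] 239 [18 18] [array([526., 285.]), array([522., 257.])] depth 1005.75385
[445. 261.] 326 [20 21] [array([ 520., -248.]), array([ 517., -223.])] depth 910.6491
[414. 268.] 325 [20 20] [array([ 508., -191.]), array([ 506., -172.])] depth 907.3149
[207. 276.] 90 [11 10] [array([489., 184.]), array([489., 167.])] depth 976.42816
scene
[127. 173.] 305 [24 17] [array([ 461., -343.]), array([ 533., -274.])] depth 770.18634
[162. 175.] 313 [24 18] [array([ 447., -284.]), array([ 521., -223.])] depth 769.38776
[196. 177.] 316 [24 18] [array([ 434., -225.]), array([ 509., -172.])] depth 769.51605
[117. 200.] 354 [24 19] [array([ 520., -330.]), array([ 583., -262.])] depth 740.7805
[153. 202.] 367 [26 19] [array([ 506., -271.]), array([ 571., -212.])] depth 737.8059
[424. 252.] 129 [13 12] [array([472., 181.]), array([542., 174.])] depth 781.54663
[396. 301.] 637 [38 34] [array([571., 156.]), array([627., 153.])] depth 769.5364
[487. 299.] 377 [24 21] [array([528., 285.]), array([590., 263.])] depth 768.2436
[463. 348.] 1453 [45 42] [array([616., 260.]), array([665., 242.])] depth 733.59344
tcp px [np.float64(651.5442537655983), np.float64(466.6856875693403)]
[ 554.72904818 -156.03392216  120.        ] [ 560.22311045 -157.3199868   120.        ]
```

View pics/m.png

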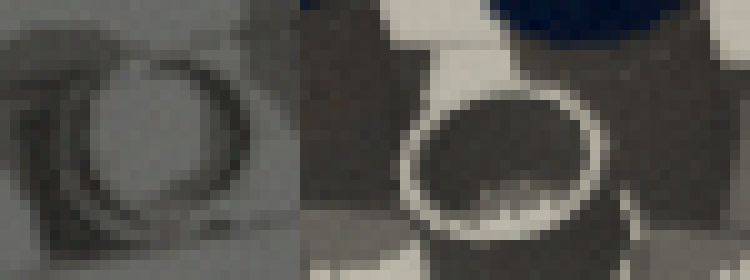

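The open tube's mouth comes out at about (559,-160), which fits the grid of the other caps. The lost cap is at about (527,285), and both views agree. I'll travel high to the tube with the fingers part closed.

Request:
arm_command --pt "-0.4 0.01 -0.004 -0.01 0" --pt "-0.4 0.028 -0.012 0 0" --pt "-0.4 0.03 -0.012 0 0" --pt "-0.4 0.03 -0.012 0 0" --pt "-0.4 0.03 -0.012 0 0" --pt "-0.4 0.03 -0.012 0 0" --pt "-0.4 0.03 -0.012 0 0" --pt "-0.4 0.03 -0.012 0 0" --pt "-0.4 0.03 -0.012 0 0" --pt "-0.4 0.03 -0.012 0 0" --pt "-0.4 0.03 -0.012 0 0" --pt "-0.4 0.03 -0.012 0 0" --pt "-0.4 0.03 -0.012 0 0" --pt "-0.4 0.03 -0.012 0 0" --pt "-0.4 0.03 -0.012 0 0" --pt "-0.4 0.028 -0.012 0 0" --pt "-0.4 0.01 -0.004 0 0" --pt "-0.4 0 0 0 0" --pt "-0.4 0 0 0 0"

```text
clock: 2.48
eef_pos: [569.3, -153.8, 215.6]
eef_rot: [3.141, 0.0, 0.397]
wrist_force: [0.8, 0.2, -1.0]
finger_gap: 28.3
finger_force: 0.0
```

```bash
python3 - <<'E'
from h import *
from cell import eyes
c=eyes.camera('wrist'); pickle.dump(c,open('wrist.pkl','wb'))
def fproj(p):
    q=R.from_euler('xyz',c['orientation']).inv().apply(np.array(p)-c['eye']); h=np.hypot(q[0],q[1]); th=np.arctan2(h,q[2])
    return int(round(c['cx']+c['fx']*th*q[0]/h)),int(round(c['cy']+c['fy']*th*q[1]/h))
print(c['eye'],c['orientation'],c['fx'])
im=c['img'].copy()
for p in ([559,-160,120],[579,-262,125],[568,-212,125],[507,-172,125]):
    print(p,fproj(p)); cv2.drawMarker(im,fproj(p),(0,0,255),cv2.MARKER_CROSS,10,1)
cv2.imwrite('pics/w.png',im)
E
```

```text
[ 636.28396872 -125.71378564  393.81133769] [ 2.89120572e+00 -7.39452352e-04 -1.17463427e+00] 371.64829954431775
[559, -160, 120] (320, 257)
[579, -262, 125] (446, 283)
[568, -212, 125] (386, 273)
[507, -172, 125] (308, 321)
```

View pics/w.png

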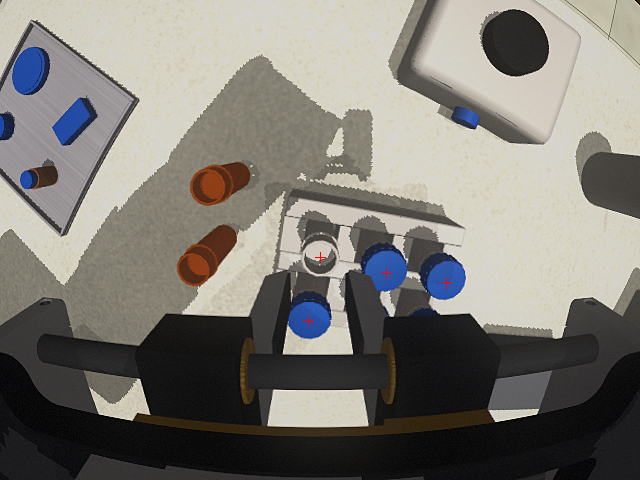

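The wrist view puts the predicted mouth (320,257) right on the white ring, and the neighbouring marks sit on their caps. I'll correct sideways, then descend.

Request:
arm_command --pt "-0.4 -0.006 0.001 0 0" --pt "-0.4 -0.006 0.001 0 0" --pt "-0.4 0 0 0.01 0" --pt "-0.4 0 0 0.012 0" --pt "-0.4 0 0 0.012 0" --pt "-0.4 0 0 0.012 0" --pt "-0.4 0 0 0.012 0" --pt "-0.4 0 0 0.01 0" --pt "-0.4 0 0 0 0" --pt "-0.4 0 0 0 0" --pt "-0.4 0 0 0 0"

```text
clock: 3.9
eef_pos: [559.7, -159.8, 147.9]
eef_rot: [3.141, -0.001, 0.398]
wrist_force: [-0.1, 0.1, 1.0]
finger_gap: 27.9
finger_force: 0.0
```

The grasp point is now about 47 mm above the mouth and the tips about 28 mm above it, on centre. I'll dwell here for 2.5 s.

Request:
arm_command --pt "-0.4 0 0 0.003 0" --pt "-0.4 0 0 0 0" --pt "-0.4 0 0 0 0" --pt "-0.4 0 0 0 0" --pt "-0.4 0 0 0 0" --pt "-0.4 0 0 0 0" --pt "-0.4 0 0 0 0" --pt "-0.4 0 0 0 0" --pt "-0.4 0 0 0 0" --pt "-0.4 0 0 0 0" --pt "-0.4 0 0 0 0" --pt "-0.4 0 0 0 0" --pt "-0.4 0 0 0 0" --pt "-0.4 0 0 0 0" --pt "-0.4 0 0 0 0" --pt "-0.4 0 0 0 0" --pt "-0.4 0 0 0 0" --pt "-0.4 0 0 0 0" --pt "-0.4 0 0 0 0" --pt "-0.4 0 0 0 0"

```text
clock: 6.4
eef_pos: [559.6, -159.7, 144.4]
eef_rot: [3.142, -0.0, 0.398]
wrist_force: [0.2, 0.7, -0.2]
finger_gap: 28.1
finger_force: 0.0
```

Request:
arm_command --pt "-0.4 0 0 -0.008 0" --pt "-0.4 0 0 -0.014 0" --pt "-0.4 0 0 -0.014 0" --pt "-0.4 0 0 -0.014 0" --pt "-0.4 0 0 -0.014 0" --pt "-0.4 0 0 -0.008 0" --pt "-0.4 0.007 -0.02 0 0" --pt "-0.4 0.011 -0.034 0 0" --pt "-0.4 0.011 -0.034 0 0" --pt "-0.4 0.011 -0.034 0 0" --pt "-0.4 0.011 -0.034 0 0" --pt "-0.4 0.011 -0.034 0 0" --pt "-0.4 0.011 -0.034 0 0" --pt "-0.4 0.011 -0.034 0 0" --pt "-0.4 0.011 -0.034 0 0" --pt "-0.4 0.011 -0.034 0 0" --pt "-0.4 0.011 -0.034 0 0" --pt "-0.4 0.011 -0.034 0 0" --pt "-0.4 0.007 -0.02 0 0" --pt "-0.4 0 0 0 0"

```text
clock: 8.9
eef_pos: [523.0, 275.4, 216.0]
eef_rot: [3.142, 0.001, 0.4]
wrist_force: [0.2, -1.0, 0.5]
finger_gap: 28.2
finger_force: 0.0
```

Request:
arm_command --pt "-0.4 0.006 -0.006 0 0" --pt "-0.4 0 0 0 0" --pt "-0.4 0 0 0 0"

```text
clock: 9.28
eef_pos: [527.0, 281.6, 216.4]
eef_rot: [3.142, 0.0, 0.397]
wrist_force: [0.4, -0.2, -0.2]
finger_gap: 28.2
finger_force: 0.0
```

```bash
python3 - <<'E'
from h import *
from cell import eyes,manip
c=eyes.camera('wrist'); print(manip.read_state()['eef_pos'])
Rc=R.from_euler('xyz',c['orientation'])
for ce,a,wh in blobs(c,150):
    v=(ce-[c['cx'],c['cy']])/c['fx']; th=np.hypot(*v); d=Rc.apply([*(v/th*np.sin(th)),np.cos(th)])
    p=c['eye']+d*(26-c['eye'][2])/d[2]; print(ce.round(),a,wh,p.round()[:2])
cv2.imwrite('pics/w2.png',c['img'])
E
```

```text
[526.97648199 281.63402617 216.44854774]
[365. 151.] 2877 [61 61] [608. 265.]
[313. 216.] 878 [35 34] [527. 286.]
[438. 228.] 1254 [53 48] [567. 160.]
[395. 294.] 309 [21 19] [482. 171.]
```

View pics/w2.png

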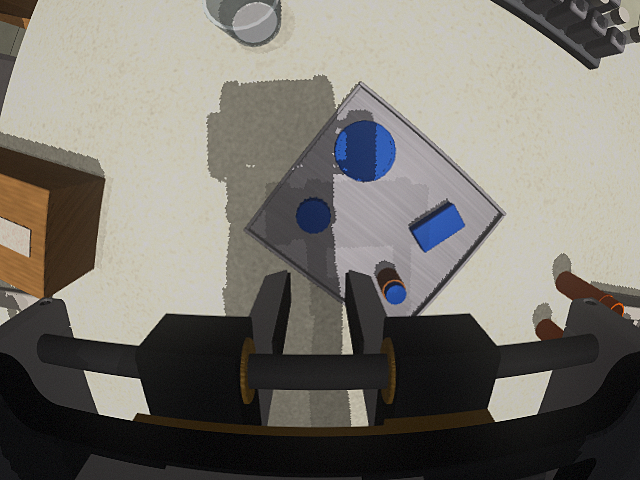

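The wrist view shows the lost cap at (313,216), measured at (527,286), with the vial, box and lid well to the side. I'll descend there.

Request:
arm_command --pt "-0.4 0.002 -0.004 0 0" --pt "-0.4 0 0 0.01 0" --pt "-0.4 0 0 0.018 0" --pt "-0.4 0 0 0.018 0" --pt "-0.4 0 0 0.018 0" --pt "-0.4 0 0 0.018 0" --pt "-0.4 0 0 0.018 0" --pt "-0.4 0 0 0.018 0" --pt "-0.4 0 0 0.018 0" --pt "-0.4 0 0 0.014 0" --pt "-0.4 0 0 0.01 0" --pt "-0.4 0 0 0 0" --pt "-0.4 0 0 0 0" --pt "-0.4 0 0 0 0"

```text
clock: 11.08
eef_pos: [527.4, 286.7, 57.0]
eef_rot: [-3.142, -0.001, 0.398]
wrist_force: [-0.4, -0.1, -0.1]
finger_gap: 28.1
finger_force: 0.0
```

Request:
arm_command --pt "-0.4 0 0 0.005 0" --pt "-0.4 0 0 0.004 0" --pt "-0.4 0 0 0 0" --pt "-0.4 0 0 0 0" --pt "-0.4 0 0 0 0" --pt "-0.4 0 0 0 0" --pt "-0.4 0 0 0 0" --pt "-0.4 0 0 0 0" --pt "-0.4 0 0 0 0" --pt "-0.4 0 0 0 0" --pt "-0.4 0 0 0 0" --pt "-0.4 0 0 0 0" --pt "-0.4 0 0 0 0" --pt "-0.4 0 0 0 0" --pt "-0.4 0 0 0 0" --pt "-0.4 0 0 0 0" --pt "-0.4 0 0 0 0" --pt "-0.4 0 0 0 0" --pt "-0.4 0 0 0 0" --pt "-0.4 0 0 0 0"

```text
clock: 13.58
eef_pos: [527.1, 286.6, 47.4]
eef_rot: [3.142, 0.0, 0.398]
wrist_force: [0.2, 0.3, -0.6]
finger_gap: 28.3
finger_force: 0.0
```

```bash
python3 -c "
from cell import ticket,manip
print(manip.read_state()['eef_pos']); print(ticket.sign_off())"
```

```text
[527.1356572  286.58538156  47.44553744]
the job is handed in; nothing more can be done
None
```

The arm dwelt about 2.5 s above the open tube's mouth, then about 2.5 s above the lost cap, where it still points; wrist-force readings stayed at noise level (about 1 N), and the job is handed in (no verdict returned).

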